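# Find the socket for the specimen clamp's nut

## Robot

A 6-joint arm with a two-finger parallel gripper is mounted at the origin on the work surface. World frame = base frame: x ahead of the robot, y to its left, z up, the work surface at z = 0. Lengths are in m, angles in rad, forces in N, time in s.
With the tool pointing down it reaches from about 0.375 to 0.9 m from the base axis. Payload 3.1 kg.
Tool frame: the origin (TCP) lies midway between the tips of the shut fingers; the grasp point (between the pads) lies manip.grip_depth behind it (manip.grip_depth is the distance from the TCP to the grasp point, in m); z points along the fingers, y is the direction in which the jaws open and shut (so a half turn about z gives the same grasp; the last joint's range is limited). The gripper opens to 85 mm and grips with 20 to 120 N. Pads are 22 mm wide; open, the fingers measure 114 mm over their backs; the gripper's body (76 mm by 85 mm) begins 54 mm behind the grasp point. The pads swing forward as they close: fully open they stand 13 mm farther back than shut.
Start: joints at [-1.335, 0.527, 1.433, -0, 1.181, -0.178], TCP at [0.251, -0.572, 0.231] pointing down, gripper open.
Joint ranges: [-3.08, 3.08], [-0.75, 2.2], [0.22, 2.44], [-1.43, 4.57], [0, 2.65], [-2.85, 2.85]. Speed limits (rad/s): [2.79, 2.79, 3.14, 3.14, 3.14, 3.14].

## Interface

Orientations are given as a unit quaternion [x, y, z, w].
In Python, from station import manip, vision gives the robot as it stands.
- The arm moves only by the shell command python3 -m crank 'ROWS' [FORCE]. ROWS is JSON, a list of rows, each an object with "grip": the closure, from 0 (fully open) to 1 (shut); "offset": the shift along the tool's x, y, z in mm, a list of three; "angular": the turn, a rotation vector about the tool's x, y, z in degrees, a list of three. A call has 1 to 10 rows; each row is the pose to reach, as a shift and turn from the pose commanded when the call began, along the tool's axes at that moment; what a row does not reach only later rows make up. A row lasts 1/10 s, in which the tool goes at most 50 mm and 8.59 degrees, less where a joint would pass 70% of its speed; a pose out of reach is approached as far as the arm can. A call with a gripper value outside its range is refused whole. The fingers move at their own pace and stop on an object; FORCE is the grip in N (left out, the last holds). Time passes only in rows, so rows that repeat a pose let the fingers close. It gives the time, the measured TCP pose, the force and the opening at its end, in the units of the state.
- manip.sense(): the state, without advancing time (a new reading comes with each control period).
- vision.snapshot(name): name is "scene" or "top" or "wrist"; returns a dict with "pixels" (384x512x3 uint8, red, green, blue), "intrinsics" (3x3 intrinsics, pixels), "R" (3x3) and "t" (3): a world point X has camera coordinates R X + t. Camera axes: x right, y down, z forward; pixel columns grow to the right and rows downward; lengths in m; the calibration is good to about 2 mm. A picture is of the moment at which its call begins. There is no depth.
- manip.sign_off(): hands the job in, once; it reports no verdict.
The state is a dict: "t": time; "q": joint angles; "qd": joint speeds; "tau": joint torques, N m; "tcp_pos": TCP position; "tool_rot": TCP orientation; "force": force on the tool from outside, world axes, zero at the start; "ft_torque": the same for the moment, N m; "finger_gap": opening from 0.0 (shut) to 1.0 (fully open).
Only numpy, scipy, OpenCV 4.12 (cv2) and the standard library are available. Lean on these libraries where they do the work, as an engineer would, in place of code of your own. Each camera call takes 0.05 s, during which the arm holds its last target.

## Task

The aluminium specimen clamp in the yellow bay of the grey board has a brass hex nut down in a round well, and only one of the three box sockets in the tray fits it. Try the sockets until you find the one that fits, and finish still gripping that socket, upright and fully seated over the nut at the bottom of the well; do not let go of it. The two sockets that do not fit must end up standing upright in the tray, and the glass beaker and tumbler must be left alone.

Things in the scene. Friction and masses are not known exactly. Their poses are not given: they have to be found in the camera images.
- board: fixed grey board 100 x 280 x 12 mm carrying three alike-looking clamp blocks in a row along its y at y = -85 (on a yellow end panel: the one to do), 0 and +85 mm. Origin: centre of its underside. Place and yaw vary.
- seat (a point): centre of the well's floor in the clamp in the yellow bay, 34 mm above the work surface; axes turn with the board. A fixed brass hex nut 12 mm high (its top 3 mm a round land 1.6 mm narrower, 3 mm stud end above) stands here, flats facing this point's +x, -x and every 60 degrees. The right socket goes down until its origin is here; one too small stops on the nut, 12 mm up; one too large on the rim, 18 mm up.
- rim (a point): centre of the mouth of that well, 18 mm above seat, in the top of the 64 x 64 mm aluminium clamp block, 52 mm above the work surface. Well and nut are one of three pairs, changing from start to start: nut 12.5 mm across flats in a round well 26.5 mm wide, 18.5 mm in 33.5 mm, or 24.5 mm in 40.5 mm.
- tray: fixed shallow grey tray 130 x 270 mm, rim 16 mm high, walls and floor 5 mm thick. Origin: centre of its underside; long side along y. The sockets stand upright in a row at about x = -15 mm, y = -80, 0 and 80 mm in changing order; two loose discs (28 mm wide, 8 mm high) lie at about x = 40, y = -40 and 40 mm.
- socket_red: steel box socket, a hexagonal tube 34 mm tall with a red band, under a dark square 18 x 18 mm drive adapter (34 to 68 mm up, faces square to x and y: grip there). Origin: centre of the open underside, z up. Mouth 15 mm across flats, 30 mm deep, flats facing +x, -x and every 60 degrees; 23 mm over the outer corners. Fits the 12.5 mm nut only. About 0.11 kg.
- socket_blue: steel box socket, a hexagonal tube 34 mm tall with a blue band, under a dark square 18 x 18 mm drive adapter (34 to 68 mm up, faces square to x and y: grip there). Origin: centre of the open underside, z up. Mouth 21 mm across flats, 30 mm deep, flats facing +x, -x and every 60 degrees; 30 mm over the outer corners. Fits the 18.5 mm nut only. About 0.11 kg.
- socket_green: steel box socket, a hexagonal tube 34 mm tall with a green band, under a dark square 18 x 18 mm drive adapter (34 to 68 mm up, faces square to x and y: grip there). Origin: centre of the open underside, z up. Mouth 27 mm across flats, 30 mm deep, flats facing +x, -x and every 60 degrees; 37 mm over the outer corners. Fits the 24.5 mm nut only. About 0.11 kg.
- beaker: clear glass beaker, 68 mm wide, 90 mm high, a bystander to leave alone. Origin: centre of its underside.
- tumbler: clear glass tumbler, 72 mm wide, 85 mm high, a bystander to leave alone. Origin: centre of its underside.

How it is judged:
By the outcome, as a careful person would: the job done as asked, in the order asked, and still so for the second after the job is handed in, while the arm keeps its last pose, push and grip.
It also fails if it takes over 72 s, if anything falls off the work surface, if the arm or the gripper's body presses on something with over 40 N, if the wrist force passes 120 N, or if a joint passes its speed limit or range.

## Working session

There is one attempt and no reset: what is moved stays moved. The work goes in short steps, Python scripts to look and compute and a shell command to move; the robot and the scene stay as the last step left them, time stands still between calls to the robot, and variables do not carry over. Pictures are saved under pics/ and viewed, and the job is handed in when it is done.

```bash
ls; mkdir -p pics; python3 - <<'E'
from station import manip, vision
import cv2
s=manip.sense(); print(s); print(manip.grip_depth)
for n in ["scene","top","wrist"]:
    d=vision.snapshot(n); cv2.imwrite(f"pics/{n}0.png",d["pixels"][:,:,::-1]); print(n,d["intrinsics"],d["R"],d["t"])
E
```

```text
pics
{'t': 0.0, 'q': array([-1.33551840e+00,  5.28508694e-01,  1.43390256e+00, -9.19156082e-07,
        1.18139605e+00, -1.78522566e-01]), 'qd': array([ 0.00082752,  0.00050497, -0.00022998,  0.00087057, -0.00061414,
       -0.00114904]), 'tau': array([-2.13842824e-03, -4.42357099e+01, -1.78024095e+01, -2.11633451e-04,
        8.42261827e-03, -4.86239230e-06]), 'tcp_pos': array([ 0.25115145, -0.57153493,  0.23030741]), 'tool_rot': array([ 9.78671753e-01,  2.05427295e-01, -3.18439530e-05, -1.10686871e-03]), 'force': array([-0.31224729, -0.50681206,  0.04129452]), 'ft_torque': array([ 0.03013947,  0.04507446, -0.01044666]), 'finger_gap': 1.0016614841010025}
0.0187
scene [[367.939989     0.         258.76027243]
 [  0.         367.939989   192.67860737]
 [  0.           0.           1.        ]] [[ 0.540731    0.8411932   0.00199421]
 [ 0.5329025  -0.34072112 -0.77454764]
 [-0.65086474  0.41988464 -0.63251243]] [-0.27034823 -0.22534453  1.36180069]
top [[354.81087077   0.         252.93085786]
 [  0.         354.81087077 192.45078421]
 [  0.           0.           1.        ]] [[ 2.59407790e-02 -9.99663395e-01 -4.15310763e-04]
 [-9.82021061e-01 -2.54052573e-02 -1.87054026e-01]
 [ 1.86980511e-01  5.26017106e-03 -9.82349540e-01]] [-0.02229359  0.53417276  0.795306  ]
wrist [[318.77918508   0.         254.25853262]
 [  0.         318.77918508 190.09967988]
 [  0.           0.           1.        ]] [[ 0.40203313 -0.91562431 -0.00122036]
 [-0.8756268  -0.38485993  0.2918228 ]
 [-0.26766972 -0.11625385 -0.95647162]] [-0.62403959 -0.03753215  0.37996136]
```

View pics/scene0.png

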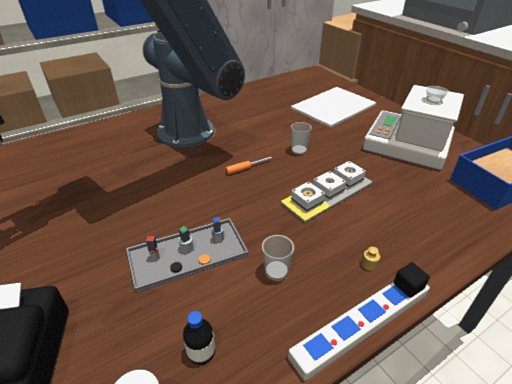

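View pics/top0.png

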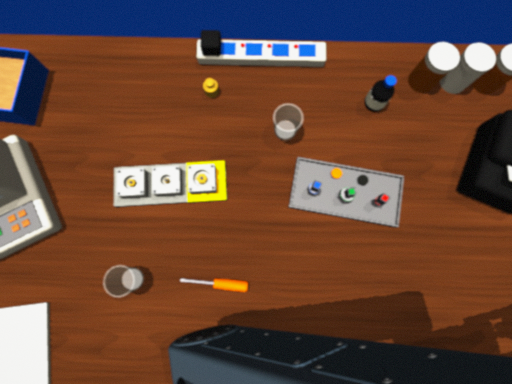

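View pics/wrist0.png

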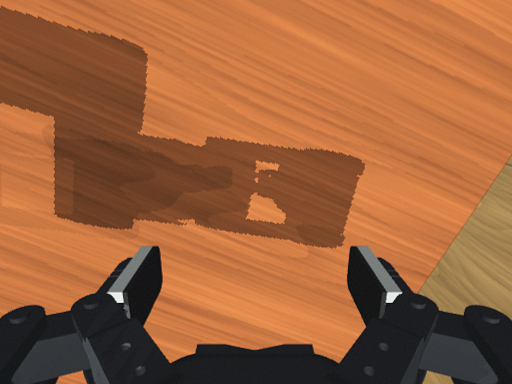

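The scene view shows the tray (sockets red, green, blue from left to right) and the board with its yellow end nearest the tray. In the top view the yellow bay's well is at about (202,179). The sockets are at blue (315,187), green (348,194) and red (381,200). The beaker and tumbler are at (288,122) and (122,281), clear of both work areas.

```bash
cat > h.py <<'E'
from station import manip, vision
import cv2, numpy as np
from scipy.spatial.transform import Rotation as Rn
def snap(n,name=None):
    d=vision.snapshot(n)
    if name: cv2.imwrite(f"pics/{name}.png",d["pixels"][:,:,::-1])
    return d
def ray(d,uv,z):
    uv=np.atleast_2d(np.array(uv,float)); K=d["intrinsics"];R=np.array(d["R"]);t=np.array(d["t"])
    c=-R.T@t; v=(R.T@np.linalg.inv(K)@np.c_[uv,np.ones(len(uv))].T).T
    return c+v*((z-c[2])/v[:,2])[:,None]
def proj(d,X):
    X=np.atleast_2d(X); p=(d["R"]@X.T).T+d["t"]; p=(d["intrinsics"]@p.T).T; return p[:,:2]/p[:,2:]
def blob(m,minA=4):
    n,l,s,c=cv2.connectedComponentsWithStats(m.astype(np.uint8))
    return sorted([(s[i,4],c[i].round(1).tolist()) for i in range(1,n) if s[i,4]>=minA],reverse=True)
def hsv(d): return cv2.cvtColor(d["pixels"],cv2.COLOR_RGB2HSV)
def rel(target_p,target_R=None):
    s=manip.sense(); Rt=Rn.from_quat(s["tool_rot"])
    print("t",s["t"],"off mm",(Rt.inv().apply(np.array(target_p)-s["tcp_pos"])*1000).round(1))
    if target_R is not None: print("ang",np.degrees((Rt.inv()*target_R).as_rotvec()).round(2))
def down(yawdeg): # tool down; tool y axis (jaw) at world angle yawdeg+-180
    a=np.radians(yawdeg); y=np.array([np.cos(a),np.sin(a),0]); z=np.array([0,0,-1.]); x=np.cross(y,z)
    return Rn.from_matrix(np.c_[x,y,z])
E
python3 - <<'E'
from h import *
d=snap("top","t1"); H=hsv(d); h,s,v=H[...,0],H[...,1],H[...,2]
ym=(h>26)&(h<33)&(s>200)&(v>150)
print("yel",blob(ym)[:3])
pts=np.argwhere(ym[140:220,150:260])[:,::-1]+[150,140]
r=cv2.minAreaRect(pts.astype(np.float32)); print(r, ray(d,cv2.boxPoints(r),0.012).round(4))
# board: low saturation
reg=np.zeros_like(ym); reg[150:215,100:240]=1
bm=((s<60)&(v>90)|ym)&reg
c=max(cv2.findContours(bm.astype(np.uint8),0,2)[0],key=cv2.contourArea); r=cv2.minAreaRect(c); print("board",r,ray(d,cv2.boxPoints(r),0.012).round(4), ray(d,r[0],.012))
reg[:]=0; reg[145:240,275:420]=1
bm=((s<70)&(v>60))&reg
c=max(cv2.findContours(bm.astype(np.uint8),0,2)[0],key=cv2.contourArea); r=cv2.minAreaRect(c); print("tray",r,ray(d,cv2.boxPoints(r),0.016).round(4), ray(d,r[0],.016))
for n,m in [("red",((h<6)|(h>174))&(s>150)&(v>90)),("green",(h>45)&(h<85)&(s>120)),("blue",(h>100)&(h<125)&(s>120)&(v>80))]:
    b=blob(m&(reg>0))[:2]; print(n,b, ray(d,b[0][1],0.06).round(4))
E
```

```text
yel [(np.int32(621), [211.8, 185.0])]
((206.18923950195312, 180.9061737060547), (40.32670211791992, 38.662601470947266), 86.8201675415039) [[0.6164 0.164  0.012 ]
 [0.6246 0.0664 0.012 ]
 [0.5212 0.0566 0.012 ]
 [0.5133 0.1521 0.012 ]]
board ((149.4708251953125, 184.5330810546875), (39.4230842590332, 73.35687255859375), 86.42366790771484) [[0.5977 0.3506 0.012 ]
 [0.6145 0.1663 0.012 ]
 [0.5138 0.1539 0.012 ]
 [0.4976 0.3344 0.012 ]] [[0.55535907 0.25132484 0.012     ]]
tray ((347.2640075683594, 191.54800415039062), (111.80339813232422, 51.966217041015625), 10.304845809936523) [[ 0.5066 -0.0946  0.016 ]
 [ 0.6379 -0.1171  0.016 ]
 [ 0.593  -0.3926  0.016 ]
 [ 0.4643 -0.3629  0.016 ]] [[ 0.54945785 -0.24237255  0.016     ]]
red [(np.int32(30), [384.5, 197.5])] [[ 0.5287 -0.3178  0.06  ]]
green [(np.int32(30), [351.1, 191.2])] [[ 0.5417 -0.2398  0.06  ]]
blue [(np.int32(36), [316.8, 184.6])] [[ 0.5556 -0.1591  0.06  ]]
```

```bash
python3 - <<'E'
import cv2
a=cv2.imread("pics/top0.png"); 
cv2.imwrite("pics/t0tray.png",cv2.resize(a[145:240,280:415],None,fx=5,fy=5,interpolation=2)); cv2.imwrite("pics/t0b.png",cv2.resize(a[150:215,105:235],None,fx=6,fy=6,interpolation=2))
E
```

```text
(no output)
```

View pics/t0tray.png

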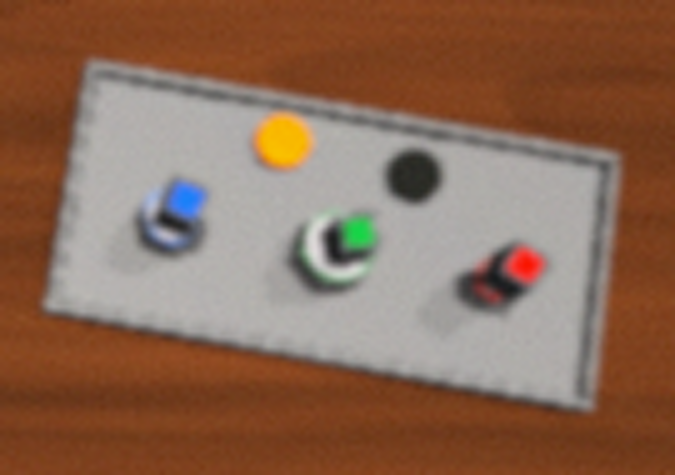

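View pics/t0b.png

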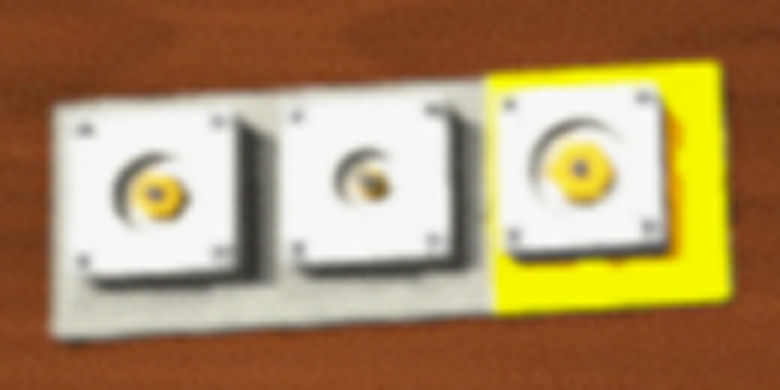

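```bash
python3 - <<'E'
from h import *
d=snap("wrist"); s=manip.sense(); c=-d["R"].T@d["t"]; R=Rn.from_quat(s["tool_rot"])
print("cam in tool",R.inv().apply(c-s["tcp_pos"]), R.inv().apply(d["R"][2]))
rel([0.50,-0.235,0.25],down(-9))
E
```

```text
cam in tool [ 0.07485581 -0.0001764  -0.14302251] [-2.92096724e-01  4.00597169e-04  9.56388699e-01]
t 0.25 off mm [ 363.2 -208.5  -18.9]
ang [-5.000e-02 -4.000e-02 -5.729e+01]
```

```bash
python3 -m crank '[{"grip":0,"offset":[363,-208,-19],"angular":[0,0,-57.3]},{"grip":0,"offset":[363,-208,-19],"angular":[0,0,-57.3]},{"grip":0,"offset":[363,-208,-19],"angular":[0,0,-57.3]},{"grip":0,"offset":[363,-208,-19],"angular":[0,0,-57.3]},{"grip":0,"offset":[363,-208,-19],"angular":[0,0,-57.3]},{"grip":0,"offset":[363,-208,-19],"angular":[0,0,-57.3]},{"grip":0,"offset":[363,-208,-19],"angular":[0,0,-57.3]},{"grip":0,"offset":[363,-208,-19],"angular":[0,0,-57.3]},{"grip":0,"offset":[363,-208,-19],"angular":[0,0,-57.3]},{"grip":0,"offset":[363,-208,-19],"angular":[0,0,-57.3]}]'; python3 - <<'E'
from h import *
d=snap("wrist","w1"); rel([0.50,-0.235,0.25],down(-9))
E
```

```text
t: 1.25
tcp_pos: [0.5015, -0.2332, 0.2505]
tool_rot: [0.759, 0.651, 0.0, 0.0]
force: [-0.6, 0.4, 0.3]
finger_gap: 0.998
t 1.3 off mm [-0.3 -0.5  0.3]
ang [-0.01  0.03  0.19]
```

View pics/w1.png

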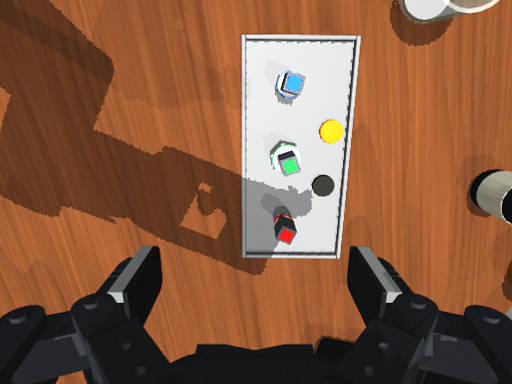

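The wrist view shows the tray upright in the frame, corners about (243,36), (359,37), (339,258) and (243,257). The coloured caps are at blue (293,83), green (290,166) and red (287,235). Next I measure these.

```bash
cat >> h.py <<'E'
def caps(d,z=0.073,reg=None):
    H=hsv(d); h,s,v=H[...,0],H[...,1],H[...,2]; out={}
    for n,m in [("red",((h<6)|(h>174))&(s>170)&(v>90)),("green",(h>45)&(h<85)&(s>150)),("blue",(h>95)&(h<125)&(s>130)&(v>90))]:
        m=m.astype(np.uint8)
        if reg is not None: m*=reg
        cs=cv2.findContours(m,0,1)[0]
        if not cs: continue
        c=max(cs,key=cv2.contourArea)
        full=np.zeros_like(m); cv2.drawContours(full,[c],-1,1,-1)
        P=ray(d,np.argwhere(full)[:,::-1],z)[:,:2]
        r=cv2.minAreaRect((ray(d,c[:,0,:],z)[:,:2]*1000).astype(np.float32))
        out[n]=P.mean(0); print(n,"centroid mm",(P.mean(0)*1000).round(1),"rect",np.round(r[0],1),np.round(r[1],1),round(r[2],1))
    return out
E
python3 - <<'E'
from h import *
d=snap("wrist"); H=hsv(d); h,s,v=H[...,0],H[...,1],H[...,2]
reg=np.zeros((384,512),np.uint8); reg[20:275,225:375]=1
caps(d,reg=reg)
m=((s<70)&(v>50)).astype(np.uint8)*reg
c=max(cv2.findContours(m,0,1)[0],key=cv2.contourArea); hull=cv2.convexHull(c)[:,0,:]
P=(ray(d,hull,0.016)[:,:2]*1000).astype(np.float32); r=cv2.minAreaRect(P); print("tray",r); print(cv2.boxPoints(r).round(1).tolist())
E
```

```text
red centroid mm [ 524.8 -313. ] rect [ 524.9 -313.1] [12.8 12.6] 57.7
green centroid mm [ 538.5 -236. ] rect [ 538.5 -236. ] [12.2 12.3] 10.3
blue centroid mm [ 551.8 -156.2] rect [ 551.6 -156.3] [12.5 12.9] 66.0
tray ((550.5650024414062, -240.23789978027344), (269.337646484375, 130.0320281982422), 80.8503646850586)
[[465.0, -362.8999938964844], [593.2999877929688, -383.5], [636.2000122070312, -117.5999984741211], [507.79998779296875, -96.9000015258789]]
```

```bash
python3 - <<'E'
import cv2
a=cv2.imread("pics/w1.png"); cv2.imwrite("pics/w1z.png",cv2.resize(a[60:255,250:350],None,fx=4,fy=3,interpolation=0) if 0 else cv2.resize(a[135:250,260:350],None,fx=5,fy=5,interpolation=0))
E
```

```text
(no output)
```

View pics/w1z.png

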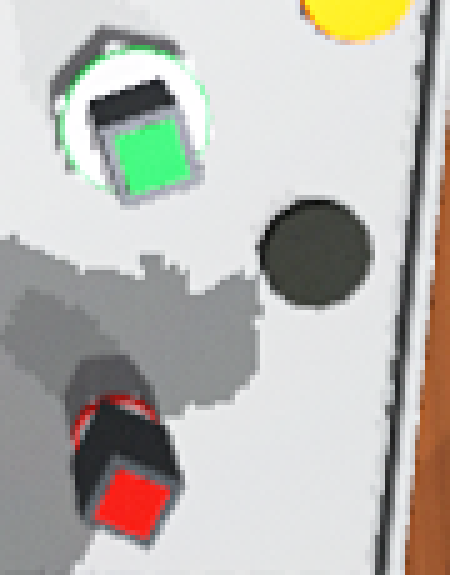

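```bash
python3 - <<'E'
from h import *
rel([0.555,0.04,0.25],down(-5)); rel([0.555,0.04,0.25],down(5))
E
```

```text
t 1.35 off mm [2.81e+02 1.16e+01 1.00e-01]
ang [-0.02  0.03 -3.92]
t 1.35 off mm [2.81e+02 1.16e+01 1.00e-01]
ang [ -0.03   0.03 -13.92]
```

```bash
python3 -m crank '[{"grip":0,"offset":[281,12,50],"angular":[0,0,-13.9]},{"grip":0,"offset":[281,12,50],"angular":[0,0,-13.9]},{"grip":0,"offset":[281,12,50],"angular":[0,0,-13.9]},{"grip":0,"offset":[281,12,50],"angular":[0,0,-13.9]},{"grip":0,"offset":[281,12,50],"angular":[0,0,-13.9]},{"grip":0,"offset":[281,12,50],"angular":[0,0,-13.9]},{"grip":0,"offset":[281,12,50],"angular":[0,0,-13.9]},{"grip":0,"offset":[281,12,50],"angular":[0,0,-13.9]}]'; python3 - <<'E'
from h import *
d=snap("wrist","w2")
print(ray(d,[255,100],.052))
E
```

```text
t: 2.15
tcp_pos: [0.5557, 0.0389, 0.2]
tool_rot: [0.676, 0.737, -0.001, -0.0]
force: [0.1, -0.9, -1.0]
finger_gap: 1.004
[[0.55076041 0.10705581 0.052     ]]
```

View pics/w2.png

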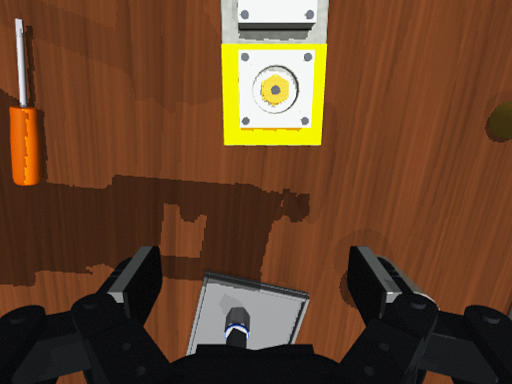

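The wrist view shows the yellow bay with its block top spanning about (238..314, 50..127). The well is centred at about (275,89) and roughly 47 px wide, which is about 40 mm, with a large nut, so green is expected. I measure the well, block and nut next.

```bash
python3 - <<'E'
from h import *
d=snap("wrist"); H=hsv(d); h,s,v=H[...,0],H[...,1],H[...,2]
reg=np.zeros((384,512),np.uint8); reg[40:150,215:335]=1
y=((h>26)&(h<34)&(s>220)&(v>200)).astype(np.uint8)*reg
c=max(cv2.findContours(y,0,1)[0],key=cv2.contourArea); hull=cv2.convexHull(c)[:,0,:]
P=(ray(d,hull,.012)[:,:2]*1000).astype(np.float32); r=cv2.minAreaRect(P); print("yellow",r, cv2.boxPoints(r).round(1).tolist())
w=((s<40)&(v>225)).astype(np.uint8)*reg; w[:47]=0
c=max(cv2.findContours(w,0,1)[0],key=cv2.contourArea); hull=cv2.convexHull(c)[:,0,:]
P=(ray(d,hull,.052)[:,:2]*1000).astype(np.float32); r=cv2.minAreaRect(P); print("block",r,cv2.boxPoints(r).round(1).tolist())
# screws
for i,(A,q) in enumerate(blob((v<150)&(s<60)&(reg>0)&(np.arange(384)[:,None]<130),5)): print("dark",A,q,(ray(d,q,.052)[0,:2]*1000).round(1))
cv2.imwrite("pics/w2z.png",cv2.resize(d["pixels"][35:155,215:335,::-1],None,fx=5,fy=5,interpolation=0))
E
```

```text
yellow ((568.4578857421875, 111.51590728759766), (100.55426025390625, 95.31590270996094), 4.833492755889893) [[514.2999877929688, 154.8000030517578], [522.4000244140625, 59.79999923706055], [622.5999755859375, 68.30000305175781], [614.5, 163.1999969482422]]
block ((567.8278198242188, 117.19496154785156), (63.843711853027344, 63.8547477722168), 4.832960605621338) [[533.2999877929688, 146.3000030517578], [538.7000122070312, 82.69999694824219], [602.2999877929688, 88.0999984741211], [596.9000244140625, 151.6999969482422]]
dark 139 [287.6, 80.3] [577.8 125.1]
dark 54 [274.9, 88.7] [567.5 117.3]
dark 47 [307.1, 55.7] [592. 146.]
dark 45 [244.2, 55.7] [538.9 141.5]
dark 41 [304.1, 119.6] [596.3  93.2]
dark 39 [245.1, 119.8] [543.7  88.6]
```

View pics/w2z.png

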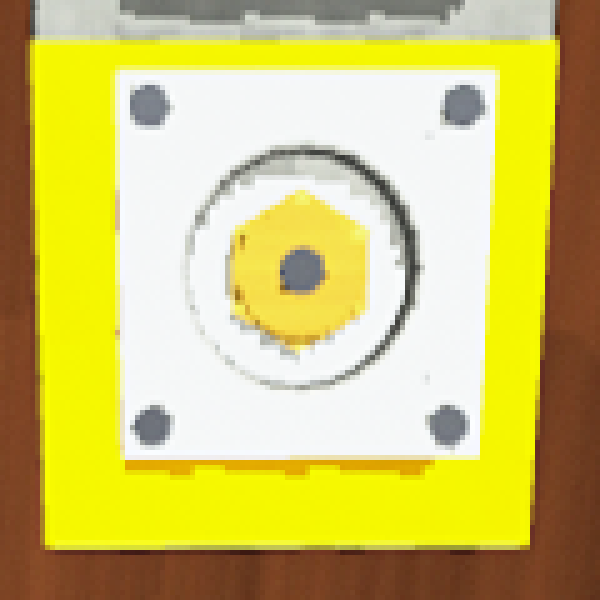

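Well, nut and block all agree: the well is about 40 mm and the nut about 24 mm, centred at (567.8, 117.3) mm with yaw 4.8°. That means the green socket. I look straight down on green before grasping.

```bash
python3 - <<'E'
from h import *
rel([0.552,-0.31,0.19],down(10.3))
E
```

```text
t 2.25 off mm [-346.3  -32.9   10.6]
ang [ 0.    0.04 -5.52]
```

```bash
python3 -m crank '[{"grip":0,"offset":[-346,-33,10],"angular":[0,0,-5.5]},{"grip":0,"offset":[-346,-33,10],"angular":[0,0,-5.5]},{"grip":0,"offset":[-346,-33,10],"angular":[0,0,-5.5]},{"grip":0,"offset":[-346,-33,10],"angular":[0,0,-5.5]},{"grip":0,"offset":[-346,-33,10],"angular":[0,0,-5.5]},{"grip":0,"offset":[-346,-33,10],"angular":[0,0,-5.5]},{"grip":0,"offset":[-346,-33,10],"angular":[0,0,-5.5]},{"grip":0,"offset":[-346,-33,10],"angular":[0,0,-5.5]},{"grip":0,"offset":[-346,-33,10],"angular":[0,0,-5.5]}]'; python3 - <<'E'
from h import *
d=snap("wrist","w3")
reg=np.zeros((384,512),np.uint8); reg[40:200,180:340]=1
caps(d,reg=reg)
p=proj(d,[.5385,-.236,.05])[0]; print(p); u,v=int(p[0]),int(p[1])
cv2.imwrite("pics/w3z.png",cv2.resize(d["pixels"][max(v-60,0):v+60,u-70:u+70,::-1],None,fx=5,fy=5,interpolation=0))
E
```

```text
t: 3.15
tcp_pos: [0.5509, -0.3108, 0.1902]
tool_rot: [0.642, 0.767, 0.0, -0.0]
force: [0.1, 1.0, 0.4]
finger_gap: 0.999
red centroid mm [ 525.  -312.8] rect [ 524.9 -312.8] [12.7 12.6] 57.4
green centroid mm [ 538.3 -235.9] rect [ 538.2 -236. ] [11.8 11.9] 10.1
[254.86747856  91.19215839]
```

View pics/w3z.png

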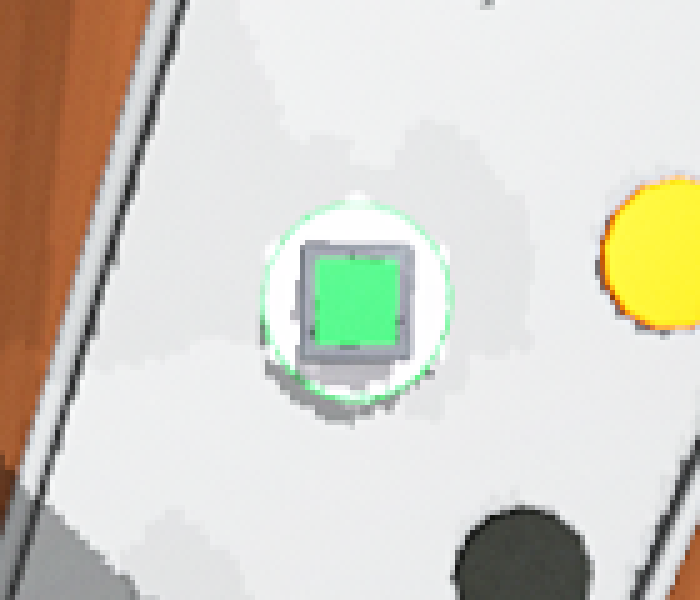

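Green sits square to the view, hex corners pointing up and down in the frame, which confirms its yaw as 10.1° (not 30° off). Now I move over it and descend.

```bash
python3 - <<'E'
from h import *
rel([0.5383,-0.236,0.0385],down(10.2))
E
```

```text
t 3.2 off mm [ 73.9   0.4 151.8]
ang [-0.03 -0.06  0.02]
```

```bash
python3 -m crank '[{"grip":0,"offset":[40,0.4,20],"angular":[0,0,0]},{"grip":0,"offset":[74,0.4,50],"angular":[0,0,0]},{"grip":0,"offset":[74,0.4,80],"angular":[0,0,0]},{"grip":0,"offset":[74,0.4,110],"angular":[0,0,0]},{"grip":0,"offset":[74,0.4,130],"angular":[0,0,0]},{"grip":0,"offset":[74,0.4,145],"angular":[0,0,0]},{"grip":0,"offset":[74,0.4,152],"angular":[0,0,0]},{"grip":0,"offset":[74,0.4,152],"angular":[0,0,0]},{"grip":0,"offset":[74,0.4,152],"angular":[0,0,0]}]'; python3 - <<'E'
from h import *
rel([0.5383,-0.236,0.0385],down(10.2))
d=snap("wrist","w4"); d=snap("scene"); cv2.imwrite("pics/s4.png",cv2.resize(d["pixels"][190:300,110:310,::-1],None,fx=4,fy=4,interpolation=2))
E
```

```text
t: 4.1
tcp_pos: [0.5401, -0.235, 0.0391]
tool_rot: [0.64, 0.768, 0.0, 0.001]
force: [0.1, 0.9, -0.4]
finger_gap: 1.001
t 4.1 off mm [-0.6 -2.   0.6]
ang [0.06 0.06 0.22]
```

View pics/w4.png

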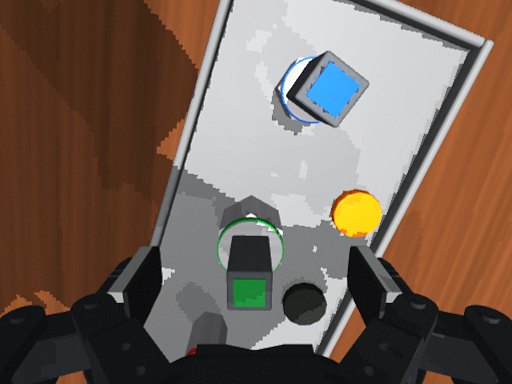

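View pics/s4.png

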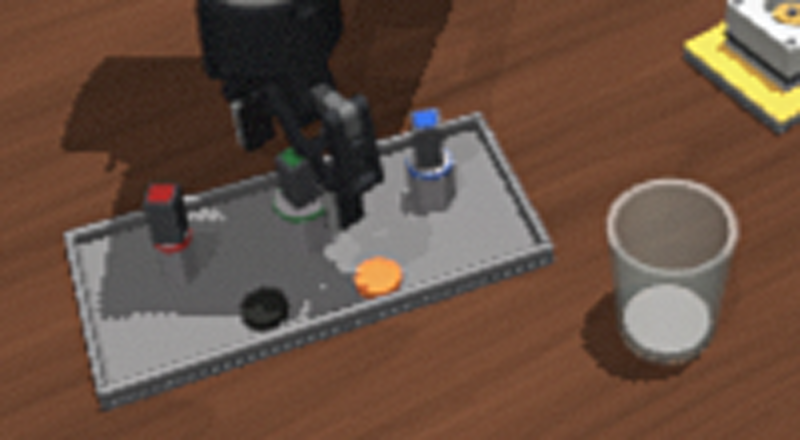

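Green's cap is centred between the fingers at about (249,290), roughly 2 mm off in the jaw direction. That matches the measured pose, so I correct and close.

```bash
python3 -m crank '[{"grip":0,"offset":[-0.5,-2,0.5],"angular":[0,0,0]},{"grip":0,"offset":[-0.5,-2,0.5],"angular":[0,0,0]}]'; python3 - <<'E'
from h import *
rel([0.5383,-0.236,0.0385],down(10.2))
E
```

```text
t: 4.4
tcp_pos: [0.5377, -0.236, 0.0384]
tool_rot: [0.64, 0.768, 0.0, 0.0]
force: [-0.5, -0.1, 0.2]
finger_gap: 1.004
t 4.4 off mm [-0.1  0.6 -0.1]
ang [0.03 0.03 0.19]
```

```bash
python3 -m crank '[{"grip":0.5,"offset":[0,0.5,0],"angular":[0,0,0]},{"grip":0.9,"offset":[0,0.5,0],"angular":[0,0,0]},{"grip":1,"offset":[0,0.5,0],"angular":[0,0,0]},{"grip":1,"offset":[0,0.5,0],"angular":[0,0,0]},{"grip":1,"offset":[0,0.5,0],"angular":[0,0,0]},{"grip":1,"offset":[0,0.5,0],"angular":[0,0,0]},{"grip":1,"offset":[0,0.5,0],"angular":[0,0,0]},{"grip":1,"offset":[0,0.5,0],"angular":[0,0,0]},{"grip":1,"offset":[0,0.5,0],"angular":[0,0,0]},{"grip":1,"offset":[0,0.5,0],"angular":[0,0,0]}]' 70; python3 - <<'E'
from h import *
rel([0.5383,-0.236,0.0385],down(10.2)); print(manip.sense()["force"])
E
```

```text
t: 5.4
tcp_pos: [0.5388, -0.236, 0.0394]
tool_rot: [0.64, 0.768, 0.0, 0.001]
force: [-0.4, 0.2, 9.8]
finger_gap: 0.201
t 5.4 off mm [ 0.1 -0.5  0.9]
ang [0.08 0.08 0.22]
[-0.4238332   0.19306754  9.80009685]
```

```bash
python3 -m crank '[{"grip":1,"offset":[0,0,-15],"angular":[0,0,0]},{"grip":1,"offset":[0,0,-45],"angular":[0,0,0]},{"grip":1,"offset":[0,0,-80],"angular":[0,0,0]},{"grip":1,"offset":[0,0,-110],"angular":[0,0,0]},{"grip":1,"offset":[0,0,-110],"angular":[0,0,0]},{"grip":1,"offset":[0,0,-110],"angular":[0,0,0]}]'; python3 - <<'E'
from h import *
rel([0.5678,0.1173,0.15],down(4.83)); print(manip.sense()["force"])
d=snap("scene"); cv2.imwrite("pics/s5.png",cv2.resize(d["pixels"][150:300,110:310,::-1],None,fx=4,fy=4,interpolation=2))
E
```

```text
t: 6.0
tcp_pos: [0.5382, -0.2356, 0.1486]
tool_rot: [0.64, 0.768, 0.0, 0.001]
force: [-0.0, 0.1, -1.2]
finger_gap: 0.2
t 6.0 off mm [341.7  92.9  -1.6]
ang [0.05 0.05 5.58]
[-0.00160421  0.09485321 -1.2491571 ]
```

View pics/s5.png

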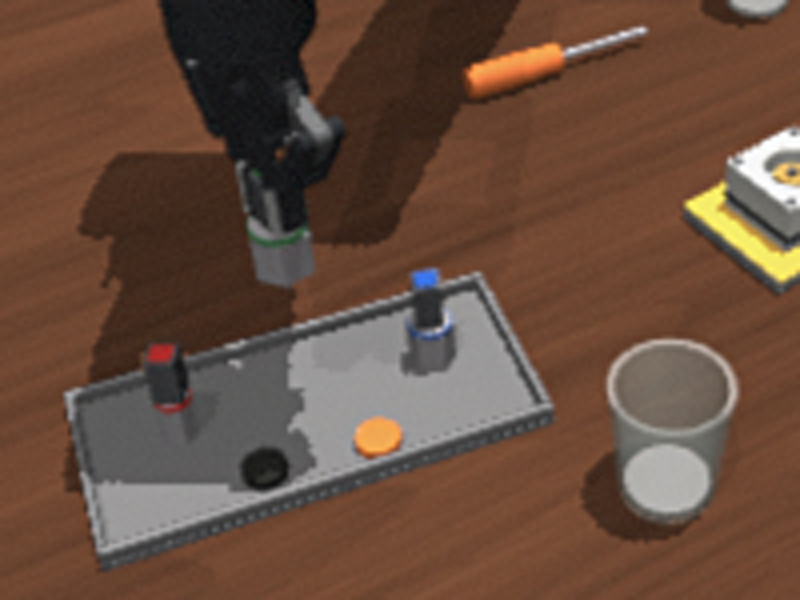

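Green is lifted and upright; red and blue still stand in the tray. Now I carry it to above the yellow well.

```bash
python3 -m crank '[{"grip":1,"offset":[30,8,0],"angular":[0,0,1]},{"grip":1,"offset":[75,20,0],"angular":[0,0,2]},{"grip":1,"offset":[120,33,0],"angular":[0,0,3]},{"grip":1,"offset":[165,45,0],"angular":[0,0,4]},{"grip":1,"offset":[210,57,0],"angular":[0,0,5]},{"grip":1,"offset":[255,69,0],"angular":[0,0,5.6]},{"grip":1,"offset":[300,82,0],"angular":[0,0,5.6]},{"grip":1,"offset":[330,90,0],"angular":[0,0,5.6]},{"grip":1,"offset":[342,93,0],"angular":[0,0,5.6]},{"grip":1,"offset":[342,93,0],"angular":[0,0,5.6]}]'; python3 - <<'E'
from h import *
rel([0.5678,0.1173,0.104],down(4.83))
E
```

```text
t: 7.05
tcp_pos: [0.5667, 0.119, 0.1462]
tool_rot: [0.676, 0.737, -0.001, -0.001]
force: [0.4, -0.1, -0.9]
finger_gap: 0.201
t 7.05 off mm [-1.8  1.1 42.2]
ang [-0.18 -0.01  0.15]
```

```bash
python3 -m crank '[{"grip":1,"offset":[-1.8,1,15],"angular":[0,0,0]},{"grip":1,"offset":[-1.8,1,35],"angular":[0,0,0]},{"grip":1,"offset":[-1.8,1,45],"angular":[0,0,0]},{"grip":1,"offset":[-1.8,1,47],"angular":[0,0,0]},{"grip":1,"offset":[-1.8,1,47],"angular":[0,0,0]}]'; python3 - <<'E'
from h import *
rel([0.5678,0.1173,0.0684],down(4.83))
d=snap("wrist","w6");d=snap("scene"); cv2.imwrite("pics/s6.png",cv2.resize(d["pixels"][130:230,250:390,::-1],None,fx=5,fy=5,interpolation=2))
d=snap("top"); cv2.imwrite("pics/t6.png",cv2.resize(d["pixels"][130:230,130:270,::-1],None,fx=5,fy=5,interpolation=2))
rel([0.5678,0.1173,0.0684],down(4.83))
E
```

```text
t: 7.55
tcp_pos: [0.5689, 0.1149, 0.1004]
tool_rot: [0.677, 0.736, -0.0, -0.0]
force: [-1.0, 0.1, -1.7]
finger_gap: 0.201
t 7.55 off mm [ 2.5 -0.8 32. ]
ang [-0.07  0.   -0.09]
t 7.7 off mm [ 1.9 -1.8 33.2]
ang [ 0.09  0.01 -0.04]
```

View pics/w6.png

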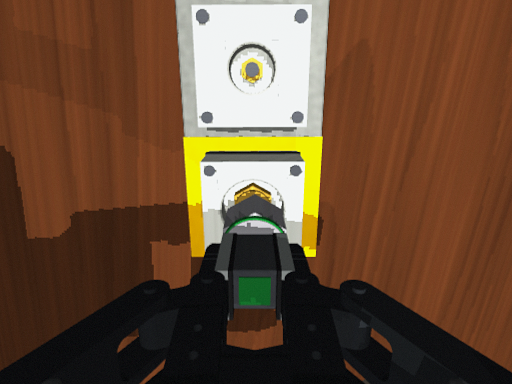

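View pics/s6.png

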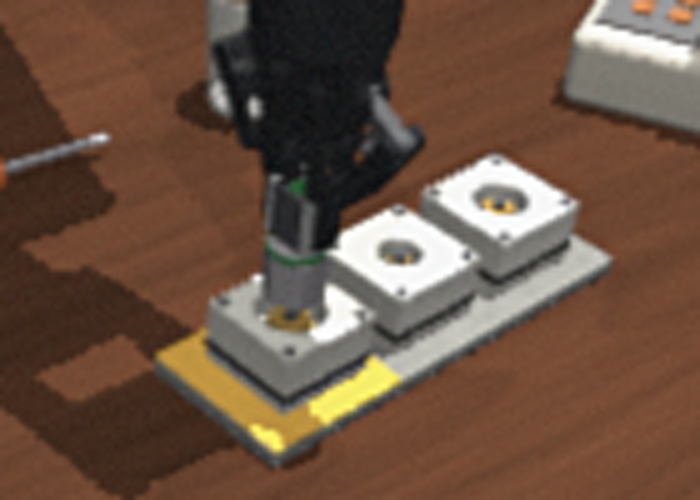

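Wrist view: the socket's cap is at column 255, above the well (columns 224–283, centre about 253), with the hex corners in line. The scene view shows it standing over the yellow well. I settle and read the pose a few times, since readings scatter by about 1 mm.

```bash
for i in 1 2 3 4; do python3 -m crank '[{"grip":1,"offset":[0,0,0],"angular":[0,0,0]}]' | sed -n 2p; done; python3 - <<'E'
from h import *
rel([0.5678,0.1173,0.0684],down(4.83))
E
```

```text
tcp_pos: [0.5696, 0.1158, 0.1016]
tcp_pos: [0.5693, 0.1159, 0.1015]
tcp_pos: [0.5692, 0.116, 0.1012]
tcp_pos: [0.5691, 0.116, 0.101]
t 8.1 off mm [ 1.4 -1.2 32.6]
ang [ 0.02  0.   -0.01]
```

```bash
python3 -m crank '[{"grip":1,"offset":[1.4,-1.2,4],"angular":[0,0,0]},{"grip":1,"offset":[1.4,-1.2,8],"angular":[0,0,0]},{"grip":1,"offset":[1.4,-1.2,11],"angular":[0,0,0]},{"grip":1,"offset":[1.4,-1.2,11],"angular":[0,0,0]},{"grip":1,"offset":[1.4,-1.2,11],"angular":[0,0,0]},{"grip":1,"offset":[1.4,-1.2,11],"angular":[0,0,0]}]'; python3 - <<'E'
from h import *
rel([0.5678,0.1173,0.0684],down(4.83))
d=snap("scene"); cv2.imwrite("pics/s7.png",cv2.resize(d["pixels"][160:220,280:350,::-1],None,fx=8,fy=8,interpolation=2))
print(proj(d,[[.5678,.1173,.052],[.5678,.1173,.068]]))
E
```

```text
t: 8.7
tcp_pos: [0.5678, 0.1171, 0.0898]
tool_rot: [0.677, 0.736, 0.0, 0.0]
force: [-0.3, -0.3, -0.8]
finger_gap: 0.198
t 8.7 off mm [ 0.2 -0.  21.4]
ang [ 0.01  0.   -0.02]
[[308.17436167 191.58217497]
 [308.68696055 187.00433376]]
```

View pics/s7.png

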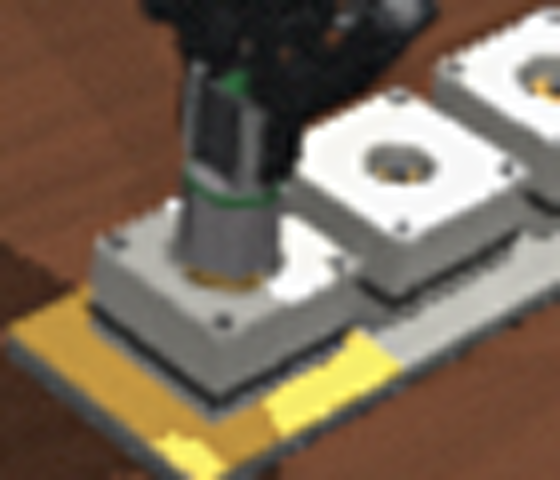

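Pose is on target and the socket is centred over the mouth. I start a guarded descent.

```bash
python3 -m crank '[{"grip":1,"offset":[0,0,2],"angular":[0,0,0]},{"grip":1,"offset":[0,0,4],"angular":[0,0,0]},{"grip":1,"offset":[0,0,6],"angular":[0,0,0]},{"grip":1,"offset":[0,0,7],"angular":[0,0,0]},{"grip":1,"offset":[0,0,7],"angular":[0,0,0]}]'; python3 - <<'E'
from h import *
rel([0.5678,0.1173,0.0684],down(4.83)); print(manip.sense()["ft_torque"])
E
```

```text
t: 9.25
tcp_pos: [0.5675, 0.1172, 0.0826]
tool_rot: [0.677, 0.736, -0.0, -0.0]
force: [0.2, 0.3, -1.5]
finger_gap: 0.2
t 9.25 off mm [ 0.1  0.3 14.2]
ang [-0.03 -0.   -0.02]
[-0.0547336  -0.01171843 -0.01488369]
```

In the well with no contact. Next it goes over the nut.

```bash
python3 -m crank '[{"grip":1,"offset":[0,0,2],"angular":[0,0,0]},{"grip":1,"offset":[0,0,4],"angular":[0,0,0]},{"grip":1,"offset":[0,0,5],"angular":[0,0,0]},{"grip":1,"offset":[0,0,6],"angular":[0,0,0]},{"grip":1,"offset":[0,0,7],"angular":[0,0,0]},{"grip":1,"offset":[0,0,7],"angular":[0,0,0]}]'; python3 - <<'E'
from h import *
rel([0.5678,0.1173,0.0684],down(4.83)); print(manip.sense()["ft_torque"])
E
```

```text
t: 9.85
tcp_pos: [0.5676, 0.1171, 0.0757]
tool_rot: [0.677, 0.736, -0.0, -0.0]
force: [-0.4, 0.1, -0.6]
finger_gap: 0.201
t 9.85 off mm [0.2 0.2 7.3]
ang [-0.01 -0.   -0.02]
[-0.01710202 -0.0129873  -0.04084147]
```

```bash
python3 -m crank '[{"grip":1,"offset":[0,0,2],"angular":[0,0,0]},{"grip":1,"offset":[0,0,4],"angular":[0,0,0]},{"grip":1,"offset":[0,0,5.5],"angular":[0,0,0]},{"grip":1,"offset":[0,0,6.5],"angular":[0,0,0]},{"grip":1,"offset":[0,0,6.5],"angular":[0,0,0]},{"grip":1,"offset":[0,0,6.5],"angular":[0,0,0]}]'; python3 -m crank '[{"grip":1,"offset":[0,0,0.5],"angular":[0,0,0]},{"grip":1,"offset":[0,0,1],"angular":[0,0,0]},{"grip":1,"offset":[0,0,1],"angular":[0,0,0]}]'
```

```text
t: 10.45
tcp_pos: [0.5677, 0.1171, 0.0693]
tool_rot: [0.677, 0.736, 0.0, -0.0]
force: [0.1, -1.6, -0.5]
finger_gap: 0.197
t: 10.75
tcp_pos: [0.5678, 0.1171, 0.0685]
tool_rot: [0.677, 0.736, 0.0, 0.0]
force: [0.7, 0.5, 0.0]
finger_gap: 0.202
```

```bash
python3 -m crank '[{"grip":1,"offset":[0,0,0.5],"angular":[0,0,0]},{"grip":1,"offset":[0,0,0.5],"angular":[0,0,0]},{"grip":1,"offset":[0,0,0.5],"angular":[0,0,0]}]';python3 -m crank '[{"grip":1,"offset":[0,0,0.5],"angular":[0,0,0]},{"grip":1,"offset":[0,0,0.5],"angular":[0,0,0]},{"grip":1,"offset":[0,0,0.5],"angular":[0,0,0]}]'
```

```text
t: 11.05
tcp_pos: [0.5678, 0.1172, 0.0685]
tool_rot: [0.677, 0.736, 0.0, 0.0]
force: [-1.1, 0.3, 5.7]
finger_gap: 0.203
t: 11.35
tcp_pos: [0.5678, 0.1172, 0.0684]
tool_rot: [0.677, 0.736, 0.0, 0.0]
force: [-2.1, -0.3, 9.0]
finger_gap: 0.2
```

Contact came at TCP z = 68.4 mm, exactly the height expected when fully seated, with about 9 N of light push. A visual check before handing in:

```bash
python3 -m crank '[{"grip":1,"offset":[0,0,0.2],"angular":[0,0,0]},{"grip":1,"offset":[0,0,0.2],"angular":[0,0,0]},{"grip":1,"offset":[0,0,0.2],"angular":[0,0,0]},{"grip":1,"offset":[0,0,0.2],"angular":[0,0,0]}]'; python3 - <<'E'
from h import *
d=snap("wrist","w8");d=snap("scene"); cv2.imwrite("pics/s8.png",cv2.resize(d["pixels"][110:310,110:390,::-1],None,fx=2.8,fy=2.8,interpolation=2))
print(manip.sense()["force"])
E
```

```text
t: 11.75
tcp_pos: [0.5678, 0.1172, 0.0684]
tool_rot: [0.677, 0.736, 0.0, 0.0]
force: [-2.1, -0.9, 10.3]
finger_gap: 0.2
[-2.11811079  0.74883155  9.41321614]
```

View pics/s8.png

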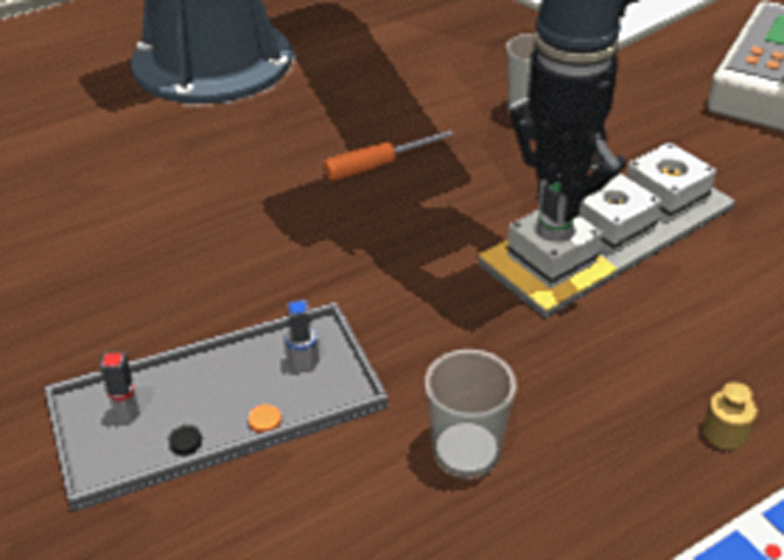

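View pics/w8.png

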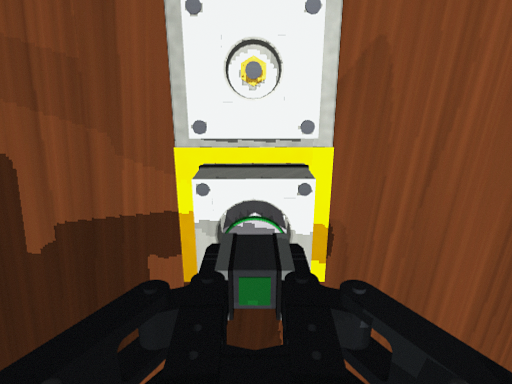

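The wrist view shows the green socket sunk in the well around (255,225) with its cap still at (254,290), so it has not slipped in the grip. The scene view shows red (crop 115,385) and blue (300,335) upright in the tray and both glasses untouched. I hand in now.

```bash
python3 -c "
from station import manip
print(manip.sign_off())"
```

```text
the job is handed in; nothing more can be done
None
```

The green socket is on the nut in the yellow bay, upright, fully seated and still gripped; the job was handed in at about 12 s.

- **Choice of socket:** The wrist camera showed a well of about 40 mm and a nut of about 24 mm. That pointed to green, so it was the only socket I tried, and red and blue were never touched.
- **Seating:** Green went down over the nut with no contact force. It stopped at TCP z = 68.4 mm, which is the height worked out for fully seated, and I left about 9–10 N of downward push.
- **Last checks:** The pose was within 0.2 mm of the measured seat and the gripper opening matched the 18 mm adapter. The pictures show red and blue upright in the tray, and the beaker and tumbler where they were.
- **Disagreements:** While moving and settling, pose readings were 1–2 mm off target. I corrected this before closing the grip and again before going into the well. No final check failed.

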